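# Slacken the board press by one turn

## Robot

A 6-joint arm with a two-finger parallel gripper is mounted at the origin on the work surface. World frame = base frame: x ahead of the robot, y to its left, z up, the work surface at z = 0. Lengths are in mm, angles in rad, forces in N, time in s.
With the tool pointing down it reaches from about 350 to 800 mm from the base axis. Payload 7.3 kg.
Tool frame: the origin (TCP) lies at the very end of the fingers, on their centre line; the grasp point (between the pads) lies behind it (ctrl.tcp_to_grasp is the z of the grasp point in the tool frame, in mm); z points along the fingers, y is the line along which they close (so a half turn about z gives the same grasp; the last joint's range is limited). The gripper opens to 85 mm and grips with 20 to 120 N. Pads are 22 mm wide; open, the fingers measure 114 mm over their backs; the gripper's body (76 mm by 85 mm) begins 54 mm behind the grasp point. The pads swing forward as they close: fully open they stand 13 mm farther back than shut.
Start: joints at [-1.473, 0.342, 1.524, -0, 1.275, -0.146], TCP at [126.752, -509.488, 231.322] pointing down, gripper open.
Joint ranges: [-2.53, 2.53], [-0.77, 2.02], [0.04, 2.7], [-1, 4.14], [0.28, 2.66], [-3.11, 3.11]. Speed limits (rad/s): [2.57, 2.57, 3.14, 3.14, 3.14, 3.14].

## Interface

Orientations are given as a 3x3 rotation matrix whose columns are the frame's x, y, z axes.
In Python, from rig import ctrl, cams gives the robot as it stands.
- The arm moves only by the tool servo_tool, never from a script. Its arguments are lists of equal length, an entry for each row: "slide": the shift along the tool's x, y, z in mm, a list of three; "angular": the turn, a rotation vector about the tool's x, y, z in degrees, a list of three; "hand": the opening, from 0 (shut) to 1 (fully open). A call has 1 to 10 rows; each row shifts and turns the commanded pose from where the row before left it, along the tool's axes as they then stand; what a row does not reach is not made up. A row lasts 1/8 s, in which the tool goes at most 62.5 mm and 10.7 degrees, less where a joint would pass 70% of its speed; a pose out of reach is approached as far as the arm can. A call is refused whole if a number of a shift passes 62.5 or a number of a turn 10.7, either way. A call with a gripper value outside its range is refused whole. The fingers move at their own pace and stop on an object; the grip force is fixed at half the most. Time passes only in rows, so rows that do not move let the fingers close. It gives the time, the measured TCP pose, the force, the opening and the grip force at its end, in the units of the state.
- ctrl.observe(): the state, without advancing time (a new reading comes with each control period).
- cams.grab_frame(name): name is "scene" or "top" or "wrist"; returns a dict with "img" (384x512x3 uint8, red, green, blue), "mtx" (3x3 intrinsics, pixels), "R" (3x3) and "t" (3): a world point X has camera coordinates R X + t. Camera axes: x right, y down, z forward; pixel columns grow to the right and rows downward; lengths in mm; the calibration is good to about 2 mm. A picture is of the moment at which its call begins. There is no depth.
- ctrl.job_done(): hands the job in; it is judged then, once.
The state is a dict: "clock": time; "q": joint angles; "dq": joint speeds; "effort": joint torques, N m; "ee_pos": TCP position; "tool_rot": TCP orientation; "contact_force": force on the tool from outside, world axes, zero at the start; "torque": the same for the moment, N m; "width": finger opening in mm; "gripper_force": force on a finger pad.
Only numpy, scipy, OpenCV 4.12 (cv2) and the standard library are available. Lean on these libraries where they do the work, as an engineer would, in place of code of your own. Each camera call takes 0.05 s, during which the arm holds its last target. There are 200 camera calls.

## Task

The glued boards in the small screw press have set: slacken the press by exactly one full turn of its hand wheel, anticlockwise seen from above, so that the upright handle comes to rest back where it began. Gently push the handle round from behind with the fingertips; do not pinch it, do not push on the rim or spokes instead, and leave everything else on the table where it lies. Finish clear of the press.

Things in the scene. Friction and masses are not known exactly. Their poses are not given: they have to be found in the camera images.
- press: Grey bench screw press fixed to the table, 190 (x) x 250 (y) mm bed, 22 mm thick, with a pack of glued boards under a steel plate. Two steel columns carry a cross-beam (top 163 mm up) along its y axis. On the beam lies a level dark steel hand wheel with a vertical axis. Origin: centre of the underside of the bed, directly below the wheel axis; z up. The press stands in a different place and turned by up to 0.45 rad each time.
- wheel (a joint): Turning angle of the hand wheel in rad; grows anticlockwise seen from above. It begins somewhere between 0.2 and 3.2, and has stops at 0 and 12.2. One turn is 6.283 and raises the plate 6 mm. The wheel stays at its height. It stays where it is left and turns with steady friction: about 3.5 N at the handle when pushed slowly.
- hub_top (a point): Point on the wheel's vertical axis, 199 mm above the table, at the top face of the hub; it turns with the wheel: its x axis points at the handle, z up. The screw's 18 mm end stands up to about 20 mm above this point. The wheel's rim is a 16 mm round bar on a 75 mm radius (166 mm over all), its top 197 mm above the table; three 12 mm spokes.
- handle_top (a point): Centre of the top of the upright black handle, 245 mm above the table, on the rim at the end of a spoke, 75 mm from the axis. It is a post 24 mm radially x 18 mm along the rim, 48 mm of it free above the rim, fixed to the wheel. Axes as hub_top: x outwards, y anticlockwise along the rim. Push its back: the clockwise (-y) face. (Rules: wheel_c0 is its back half, wheel_c1 its front half.)
- pin_bottle: Bystander: small pin jar, 32 mm across, 55 mm high, beside the press. Origin: centre of its underside.
- marker: Bystander: white marker with a blue cap, 140 mm long, 13 mm high, lying beside the press. Origin: below the middle of the white barrel.
- scissors: Bystander: scissors, about 190 mm long, lying flat. Origin: at the table, near the pivot.
- ruler: Bystander: wooden ruler 240 x 28 x 5 mm behind the press. Origin: centre of its underside.
- foam_tray: Bystander: open white foam tray 200 x 140 x 55 mm. Origin: centre of its underside.
- punch: Bystander: hand punch standing upright, 32 mm foot, 82 mm high, beside the press. Origin: centre of its underside.
- glue_bottle: Bystander: glue bottle, 52 mm across, 120 mm high. Origin: centre of its underside.
- brush_cup: Bystander: white cup, 76 mm across, 90 mm high. Origin: centre of its underside.

How it is judged (in metres and radians):
On the way, in this order (a step that is already met when the one before it is completed fails the run):
1. the fingers push the back of the handle and the wheel has begun to turn (distance of handle_top from where it was at the start of the episode above 0.02 m and contact force between the fingers and wheel_c0 above 0.5 N).
2. the handle is at the far side of the wheel, about half a turn from its start (distance of handle_top from where it was at the start of the episode above 0.14 m).
At the end, for the whole second after the job is handed in: The wheel has made one whole turn anticlockwise and is at rest with the top of its handle within 16 mm (about 12 degrees) of where it began; every bystander is within 20 mm of where it was (value of joint wheel between 6.25 and 9.8 rad and distance of handle_top from where it was at the start of the episode below 0.016 m and velocity of joint wheel between -0.05 and 0.05 rad/s and distance of each of pin_bottle, marker, scissors, ruler, foam_tray, punch, glue_bottle, brush_cup from where it was at the start of the episode below 0.02 m); the robot touches nothing.
It fails at once if the handle is pinched: the fingers bear on its back and front halves at once (over 1.5 N each) (contact force between the fingers and wheel_c0 above 1.5 N and contact force between the fingers and wheel_c1 above 1.5 N).
It fails at once if the fingers bear on the rim, spokes or hub with over 8 N instead of on the handle (contact force between the fingers and wheel above 8 N and not (contact force between the fingers and wheel_c0 above 1 N) and not (contact force between the fingers and wheel_c1 above 1 N)).
It fails at once if the handle is pushed with over 40 N (contact force between the fingers and wheel_c0 above 40 N).
It fails at once if a bystander is lifted, carried or pushed over 20 mm (distance of any of pin_bottle, marker, scissors, ruler, foam_tray, punch, glue_bottle, brush_cup from where it was at the start of the episode above 0.02 m).
It also fails if it takes over 64 s, if anything falls off the work surface, if the arm or the gripper's body presses on something with over 40 N, if the wrist force passes 120 N, or if a joint passes its speed limit or range.

## Working session

There is one attempt and no reset: what is moved stays moved. The work goes in short steps, Python scripts to look and compute and a tool call to move; the robot and the scene stay as the last step left them, time stands still between calls to the robot, and variables do not carry over. Pictures are saved under pics/ and viewed, at most 10 in all, crops included, and the job is handed in when it is done.

Besides the shell and the picture viewer there is one more tool, called after "Request:" by a JSON object that holds its "op" and its "data". servo_tool: Moves the arm, as the interface text tells. Its arguments: {"type":"object","properties":{"slide":{"type":"array","items":{"type":"array","items":{"type":"number"}}},"angular":{"type":"array","items":{"type":"array","items":{"type":"number"}}},"hand":{"type":"array","items":{"type":"number"}}},"required":["slide","angular","hand"]}

```bash
mkdir -p pics; python3 - <<'E'
from rig import ctrl,cams
import cv2,numpy as np
s=ctrl.observe();print(s['clock'],s['ee_pos'],s['tool_rot'],s['width'],ctrl.tcp_to_grasp)
a=[]
for n in("scene","top"):
    f=cams.grab_frame(n);np.savez(f'{n}0.npz',**f);cv2.imwrite(f'pics/{n}0.png',cv2.resize(f['img'][:,:,::-1],(800,600)))
    print(n,f['mtx'].tolist(),(-f['R'].T@f['t']).round(),f['R'].round(3).tolist())
E
```

```text
0.0 [ 126.70572245 -509.06186669  230.61875601] [[ 9.70432702e-01  2.41371807e-01 -1.49676964e-04]
 [ 2.41371743e-01 -9.70431479e-01  1.55764840e-03]
 [ 2.30721173e-04 -1.54772074e-03 -9.99998776e-01]] 85.31346747217297 -18.700000000000003
scene [[459.486159025589, 0.0, 258.51032248753774], [0.0, 459.486159025589, 191.9657649235534], [0.0, 0.0, 1.0]] [1056.  788. 1263.] [[-0.827, 0.563, -0.013], [0.433, 0.622, -0.652], [-0.359, -0.545, -0.758]]
top [[429.0896743607083, 0.0, 264.5095293107879], [0.0, 429.0896743607083, 196.15132180963778], [0.0, 0.0, 1.0]] [ 374.   40. 1561.] [[0.023, -0.999, 0.03], [-0.992, -0.026, -0.127], [0.128, -0.027, -0.991]]
```

View pics/scene0.png

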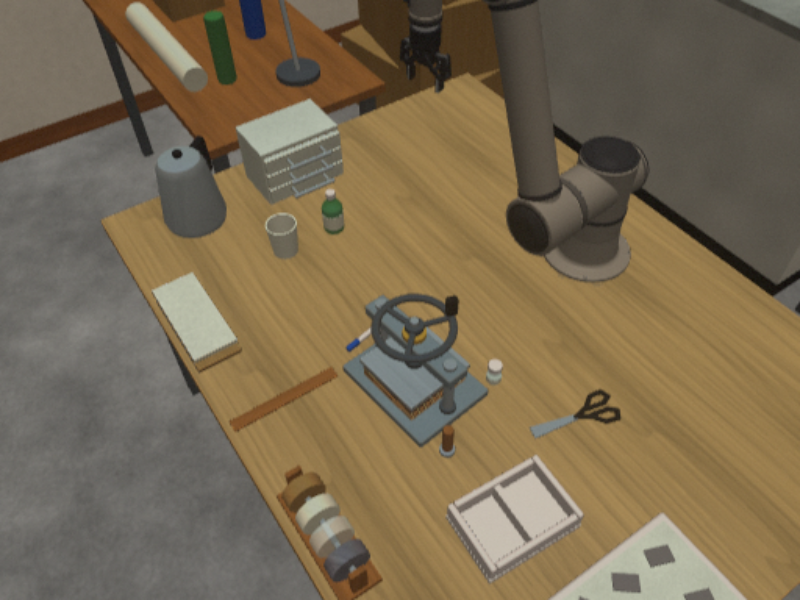

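View pics/top0.png

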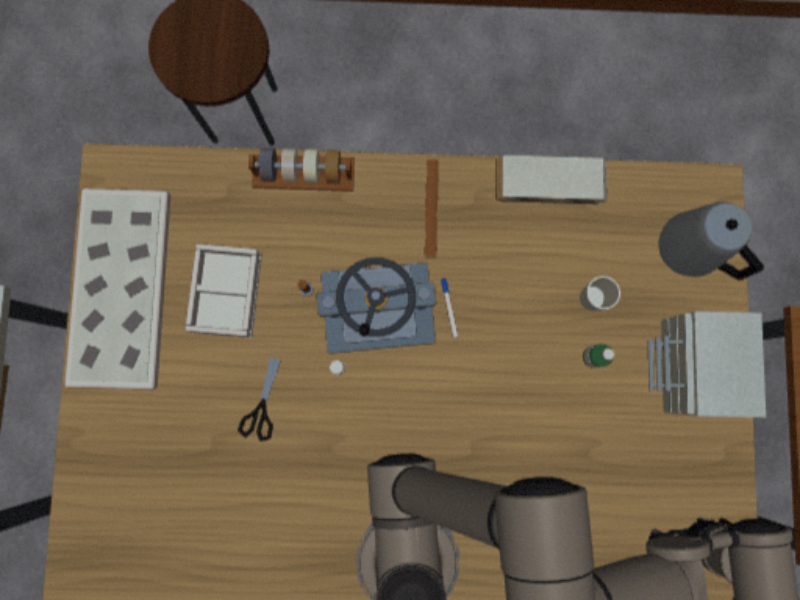

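Both views show the press ahead of the robot. In the top view the hub is near (376,297) and the black handle near (364,329); in the scene view they are near (414,325) and (452,304). The pin jar, marker and punch all stand low beside the press.

```bash
cat > h.py <<'E'
import numpy as np,cv2
def ray(f,u,v):
    c=-f['R'].T@f['t'];d=f['R'].T@np.linalg.inv(f['mtx'])@np.array([u,v,1.]);return c,d/np.linalg.norm(d)
def plane(f,u,v,z):
    c,d=ray(f,u,v);return c+d*(z-c[2])/d[2]
def tri(a,b):
    (c1,d1),(c2,d2)=a,b
    s=np.linalg.lstsq(np.c_[d1,-d2],c2-c1,rcond=None)[0];p,q=c1+s[0]*d1,c2+s[1]*d2
    return (p+q)/2,np.linalg.norm(p-q)
E
python3 - <<'E'
from h import *
F={n:np.load(n+'0.npz') for n in('scene','top')}
box={'scene':(230,180,300,240),'top':(205,155,275,225)}
for n,f in F.items():
    x0,y0,x1,y1=box[n];im=f['img'][y0:y1,x0:x1];g=im.max(2)
    for th in(25,35,70):
        k,l,s,c=cv2.connectedComponentsWithStats((g<th).astype(np.uint8))
        for i in range(1,k):
            if s[i,4]>12: print(n,th,s[i],c[i]+[x0,y0])
    cv2.imwrite(f'pics/{n}c.png',cv2.resize(im[:,:,::-1],None,fx=8,fy=8,interpolation=cv2.INTER_NEAREST))
a=cv2.imread('pics/scenec.png');b=cv2.imread('pics/topc.png')
h=560;a=cv2.copyMakeBorder(a,0,h-a.shape[0],0,0,0);
cv2.imwrite('pics/cc.png',cv2.resize(np.hstack([a,b]),(800,400),interpolation=cv2.INTER_AREA))
E
```

```text
scene 70 [  4   9  59  51 787] [266.3545108  211.40279543]
top 25 [25 53  6  6 25] [233.12 210.6 ]
top 35 [25 52  6  8 36] [232.75       210.55555556]
top 70 [  7  10  61  50 842] [239.91567696 190.37173397]
```

View pics/cc.png

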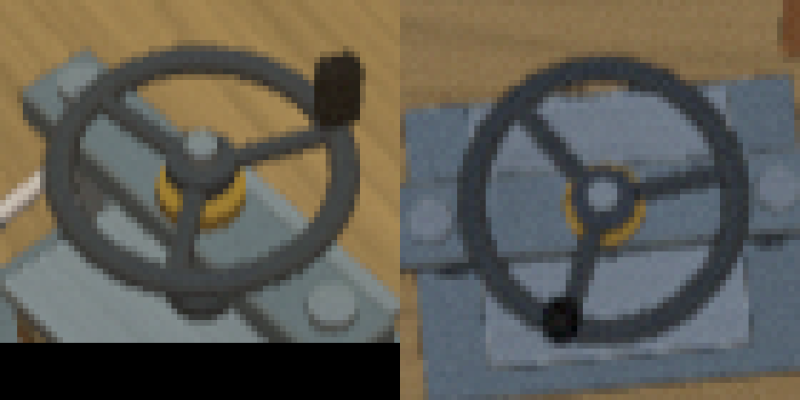

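The crops show the handle clearly: a black post in the top crop at (561,320), i.e. full-image (233,210.5), and upright in the scene crop with its top near (337,58), i.e. about (289,190).

```bash
python3 - <<'E'
from h import *
F={n:np.load(n+'0.npz') for n in('scene','top')}
box={'scene':(230,180,300,240),'top':(205,155,275,225)}
E={};H={}
for n,f in F.items():
    x0,y0,x1,y1=box[n];im=f['img'][y0:y1,x0:x1].astype(int);g=im.max(2)
    m=((g<72)).astype(np.uint8)
    hd=((g<55)&(im[:,:,2]<im[:,:,0]+2)).astype(np.uint8) if n=='scene' else (g<35).astype(np.uint8)
    k,l,s,c=cv2.connectedComponentsWithStats(hd);i=1+s[1:,4].argmax();print(n,'handle',s[i],c[i]+[x0,y0]);H[n]=(s[i],c[i]+[x0,y0])
    ho=cv2.dilate((l==i).astype(np.uint8),np.ones((5,5)))
    # outer contour rim without handle: farthest mask pixel per angle, robust fit
    cs=max(cv2.findContours(m,cv2.RETR_EXTERNAL,cv2.CHAIN_APPROX_NONE)[0],key=cv2.contourArea)[:,0]
    p=np.array([q for q in cs if not ho[q[1],q[0]]],np.float32)
    for _ in range(4):
        e=cv2.fitEllipseDirect(p);(cx,cy),(A,B),t=e;t=np.radians(t)
        d=p-[cx,cy];r=np.hypot((d@[np.cos(t),np.sin(t)])/(A/2),(d@[-np.sin(t),np.cos(t)])/(B/2))
        p=p[abs(r-1)<.05]
    E[n]=(e[0][0]+x0,e[0][1]+y0);print(n,'ell',E[n],e[1:],len(p),plane(f,*E[n],189))
print('hub tri',tri(ray(F['scene'],*E['scene']),ray(F['top'],*E['top'])))
st=(H['scene'][0][0]+230+H['scene'][0][2]/2-.5,H['scene'][0][1]+180+1.5)
print('handle top tri',st,tri(ray(F['scene'],*st),ray(F['top'],*H['top'][1])))
print(plane(F['top'],*H['top'][1],240),plane(F['scene'],*st,245))
# handle base centre at scene bottom etc; bystander rough
for nm,u,v,z in[('punch',305,287,70),('jar',336,367,55),('marker',449,307,13),('rulerend',431,257,5)]:
    print(nm,plane(F['top'],u*.64,v*.64,z).round())
E
```

```text
scene handle [55 10  8 13 91] [288.50549451 195.92307692]
scene ell (264.96165466308594, 211.8794002532959) ((44.104209899902344, 55.0909423828125), 110.09718322753906) 72 [575.65035812  92.22704208 189.        ]
top handle [25 52  6  8 36] [232.75       210.55555556]
top ell (240.24734115600586, 189.69447708129883) ((48.838294982910156, 50.75788116455078), 85.08231353759766) 104 [569.47519369  81.87655198 189.        ]
hub tri (array([570.53603972,  82.96675767, 175.87763304]), np.float64(2.1205016043492835))
handle top tri (np.float64(288.5), np.float64(191.5)) (array([497.06905831, 101.30120357, 238.16685447]), np.float64(0.8181848407756085))
[496.59179315 101.48690634 240.        ] [501.09153782 105.60295552 245.        ]
punch [603. 244.  70.]
jar [427. 169.  55.]
marker [574. -85.  13.]
rulerend [693. -41.   5.]
```

Request:
{"op": "servo_tool", "data": {"slide": [[48, -16, -25], [48, -16, -25], [48, -16, -25], [48, -16, -25], [41, -31, 0], [41, -31, 0], [41, -31, 0], [41, -31, 0]], "angular": [[0, 0, 0], [0, 0, 0], [0, 0, 0], [0, 0, 0], [0, 0, 0], [0, 0, 0], [0, 0, 0], [0, 0, 0]], "hand": [0, 0, 0, 0, 0, 0, 0, 0]}}

```text
clock: 1.1
ee_pos: [427.6, -239.6, 331.0]
tool_rot: [[0.97, 0.241, -0.0], [0.241, -0.97, 0.0], [-0.0, -0.0, -1.0]]
contact_force: [1.0, -0.0, -0.6]
width: 0.0
gripper_force: 0.0
```

Request:
{"op": "servo_tool", "data": {"slide": [[0, 0, 0], [0, 0, 0], [0, 0, 0], [0, 0, 0], [0, 0, 0], [0, 0, 0], [0, 0, 0], [0, 0, 0]], "angular": [[0, 0, 10.5], [0, 0, 10.5], [0, 0, 10.5], [0, 0, 10.5], [0, 0, 10.5], [0, 0, 10.5], [0, 0, 10.5], [0, 0, 10.5]], "hand": [0, 0, 0, 0, 0, 0, 0, 0]}}

```text
clock: 2.1
ee_pos: [426.7, -241.0, 330.9]
tool_rot: [[0.336, -0.942, -0.001], [-0.942, -0.336, 0.001], [-0.001, 0.001, -1.0]]
contact_force: [-0.6, 0.1, 0.1]
width: -0.3
gripper_force: 0.0
```

```bash
python3 - <<'E'
from rig import ctrl,cams
import numpy as np
s=ctrl.observe();print(s['q'].round(3) if hasattr(s['q'],'round') else s['q'],s['ee_pos'],np.array(s['tool_rot']).round(3).tolist())
f=cams.grab_frame('wrist');print((-f['R'].T@f['t']).round(),f['mtx'].round().tolist(),f['R'].round(2).tolist())
E
```

```text
[-0.671  0.217  1.424 -0.     1.502  2.129] [ 426.66509248 -240.98415469  330.87145106] [[0.336, -0.942, -0.001], [-0.942, -0.336, 0.001], [-0.001, 0.001, -1.0]]
[ 450. -306.  473.] [[330.0, 0.0, 251.0], [0.0, 330.0, 197.0], [0.0, 0.0, 1.0]] [[-0.94, -0.34, 0.0], [-0.32, 0.91, 0.28], [-0.09, 0.26, -0.96]]
```

Request:
{"op": "servo_tool", "data": {"slide": [[-45.5, -24.5, 0], [-45.5, -24.5, 0], [-45.5, -24.5, 0], [-45.5, -24.5, 0], [-45.5, -24.5, 0], [-45.5, -24.5, 0], [-45.5, -24.5, 0], [-45.5, -24.5, 0], [0, 0, 0], [0, 0, 0]], "angular": [[0, 0, 0], [0, 0, 0], [0, 0, 0], [0, 0, 0], [0, 0, 0], [0, 0, 0], [0, 0, 0], [0, 0, 0], [0, 0, 0], [0, 0, 0]], "hand": [0, 0, 0, 0, 0, 0, 0, 0, 0, 0]}}

```text
clock: 3.4
ee_pos: [486.5, 167.8, 330.9]
tool_rot: [[0.344, -0.939, -0.001], [-0.939, -0.344, -0.001], [0.0, 0.001, -1.0]]
contact_force: [-1.1, -0.3, -1.2]
width: 0.1
gripper_force: 0.0
```

```bash
python3 - <<'E'
from rig import ctrl,cams
from h import *
s=ctrl.observe();print(s['q'],s['ee_pos'])
f=cams.grab_frame('wrist');np.savez('w1.npz',**f);im=f['img'][:,:,::-1].copy();
cv2.imwrite('pics/w1.png',cv2.resize(im,(800,600)))
def pr(p):
    q=f['mtx']@(f['R']@np.array(p)+f['t']);return q[:2]/q[2]
print(pr([570.5,83,199])*1.5625,pr([497,102,245])*1.5625)
E
```

```text
[ 1.83469417e-01  2.65371815e-01  1.35964732e+00 -5.42662692e-04
  1.51757470e+00  2.97422891e+00] [486.51845499 167.80782311 330.87614449]
[290.80842208  77.7162393 ] [421.91316855 170.38596344]
```

View pics/w1.png

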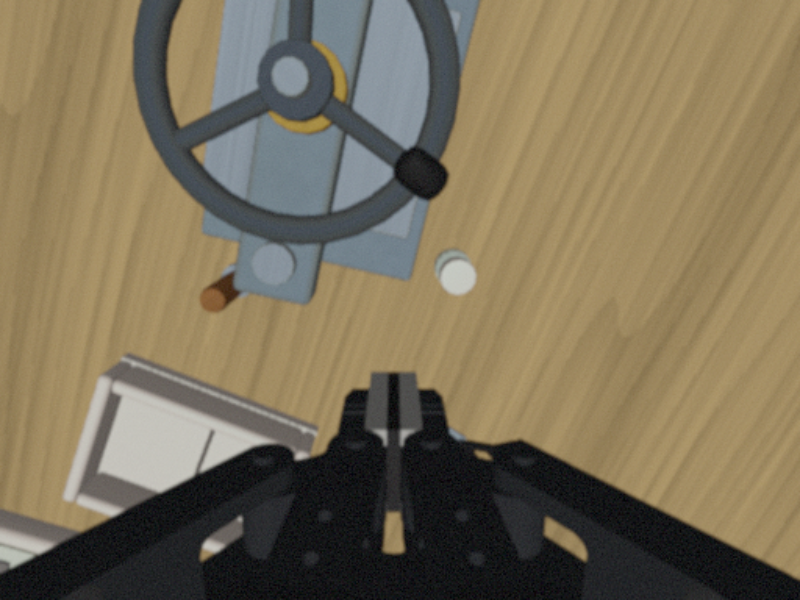

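The wrist view agrees with the measurement: hub disc centre at about (297,80), handle at (421,173). The shut fingertips, at (393,400), look only about 13 mm wide.

```bash
python3 - <<'E'
from h import *
f=np.load('w1.npz');k=1/1.5625
C=plane(f,297*k,80*k,199);g=f['img'].max(2)
m=(g[90:140,240:300]<30).astype(np.uint8);n,l,s,c=cv2.connectedComponentsWithStats(m);i=1+s[1:,4].argmax();u=c[i]+[240,90]
print(C,s[i],u*1.5625,plane(f,*u,243),plane(f,*u,240))
t=np.load('top0.npz')
H,e=tri(ray(f,*u),ray(t,232.9,210.6));print('tri',H,e)
C2=np.array([570.5,83]);
for c in(C[:2],C2,(C[:2]+C2)/2):
    d=H[:2]-c;print(c,np.hypot(*d),np.degrees(np.arctan2(d[1],d[0])))
E
```

```text
[567.34063107  82.94220372 199.        ] [ 13   5  32  32 250] [420.925   172.90625] [496.90473063 103.12479485 243.        ] [496.72765349 103.1302623  240.        ]
tri [496.68809498 102.20348733 234.68001435] 1.9513938265033368
[567.34063107  82.94220372] 73.23099004115274 164.7506103552072
[570.5  83. ] 76.26907137360291 165.41677406532136
[568.92031554  82.97110186] 74.74876813160027 165.09046104468078
```

Request:
{"op": "servo_tool", "data": {"slide": [[21, -3.5, 0], [21, -3.5, 0], [0, 0, 24], [0, 0, 24], [0, 0, 24], [0, 0, 24], [0, 0, 23], [0, 0, 0], [0, 0, 0]], "angular": [[0, 0, 0], [0, 0, 0], [0, 0, 0], [0, 0, 0], [0, 0, 0], [0, 0, 0], [0, 0, 0], [0, 0, 0], [0, 0, 0]], "hand": [0, 0, 0, 0, 0, 0, 0, 0, 0]}}

```text
clock: 4.58
ee_pos: [508.2, 130.2, 213.3]
tool_rot: [[0.341, -0.94, 0.001], [-0.94, -0.341, -0.0], [0.001, -0.001, -1.0]]
contact_force: [0.1, -0.7, 0.0]
width: -0.3
gripper_force: 0.0
```

```bash
cat > plan.py <<'E'
# plan.py n step : next n rows along the circle from the measured pose
import sys,numpy as np
from rig import ctrl
n,st=int(sys.argv[1]),float(sys.argv[2])
C=np.array([569,83.]);s=ctrl.observe();p=np.array(s['ee_pos'][:2]);R=np.array(s['tool_rot'])
a=np.degrees(np.arctan2(*(p-C)[::-1]))%360
if len(sys.argv)>3: a+=float(sys.argv[3])
yaw=np.degrees(np.arctan2(R[1,0],R[0,0]))
print('a',round(a,1),'r',np.hypot(*(p-C)).round(1),'yaw',round(yaw,1),'z',s['ee_pos'][2],'q6',s['q'][5],'F',np.array(s['contact_force']).round(1))
want=lambda a:-70+(a-143)*320/366
x=p;S=[];T=[]
for i in range(n):
    a+=st;t=C+75*np.array([np.cos(np.radians(a)),np.sin(np.radians(a))]);w=np.radians(yaw);d=t-x
    sx=round(float(d@[np.cos(w),np.sin(w)]),1);sy=round(float(d@[np.sin(w),-np.cos(w)]),1)
    x=x+sx*np.array([np.cos(w),np.sin(w)])+sy*np.array([np.sin(w),-np.cos(w)])
    k=round(float(np.clip(((yaw-want(a)+180)%360)-180,-7,7)),1);S.append([sx,sy,0]);T.append([0,0,-k and -k]);T[-1][2]=k;yaw-=k
print(S);print(T)
E
python3 plan.py 10 5
```

```text
a 142.2 r 76.9 yaw -70.1 z 213.33563346618914 q6 2.8986842609948176 F [ 0.1 -0.7  0. ]
[[5.4, 4.3, 0], [3.8, 5.3, 0], [3.9, 5.3, 0], [4.0, 5.2, 0], [4.0, 5.1, 0], [4.1, 5.2, 0], [4.1, 5.0, 0], [4.2, 5.1, 0], [4.3, 4.9, 0], [4.2, 5.0, 0]]
[[0, 0, -3.7], [0, 0, -4.4], [0, 0, -4.4], [0, 0, -4.4], [0, 0, -4.3], [0, 0, -4.4], [0, 0, -4.4], [0, 0, -4.3], [0, 0, -4.4], [0, 0, -4.4]]
```

Request:
{"op": "servo_tool", "data": {"slide": [[5.4, 4.3, 0], [3.8, 5.3, 0], [3.9, 5.3, 0], [4.0, 5.2, 0], [4.0, 5.1, 0], [4.1, 5.2, 0], [4.1, 5.0, 0], [4.2, 5.1, 0]], "angular": [[0, 0, -3.7], [0, 0, -4.4], [0, 0, -4.4], [0, 0, -4.4], [0, 0, -4.3], [0, 0, -4.4], [0, 0, -4.4], [0, 0, -4.3]], "hand": [0, 0, 0, 0, 0, 0, 0, 0]}}

```text
clock: 5.58
ee_pos: [494.4, 81.2, 213.8]
tool_rot: [[0.813, -0.582, 0.003], [-0.582, -0.813, 0.002], [0.002, -0.003, -1.0]]
contact_force: [2.3, 3.7, -0.5]
width: -0.1
gripper_force: 1.7
```

```bash
python3 plan.py 10 5; python3 - <<'E'
from rig import cams
from h import *
f=cams.grab_frame('wrist');np.savez('w2.npz',**f);a=cv2.resize(f['img'][:,:,::-1],(800,600))
cv2.imwrite('pics/w2.png',a)
E
```

```text
a 181.4 r 74.6 yaw -35.6 z 213.78150685427647 q6 2.200095694071497 F [ 2.3  3.7 -0.5]
[[3.8, 5.3, 0], [4.3, 4.9, 0], [4.4, 4.9, 0], [4.4, 4.9, 0], [4.4, 4.8, 0], [4.5, 4.7, 0], [4.6, 4.7, 0], [4.6, 4.7, 0], [4.6, 4.6, 0], [4.7, 4.5, 0]]
[[0, 0, -3.5], [0, 0, -4.4], [0, 0, -4.4], [0, 0, -4.3], [0, 0, -4.4], [0, 0, -4.4], [0, 0, -4.3], [0, 0, -4.4], [0, 0, -4.4], [0, 0, -4.4]]
```

View pics/w2.png

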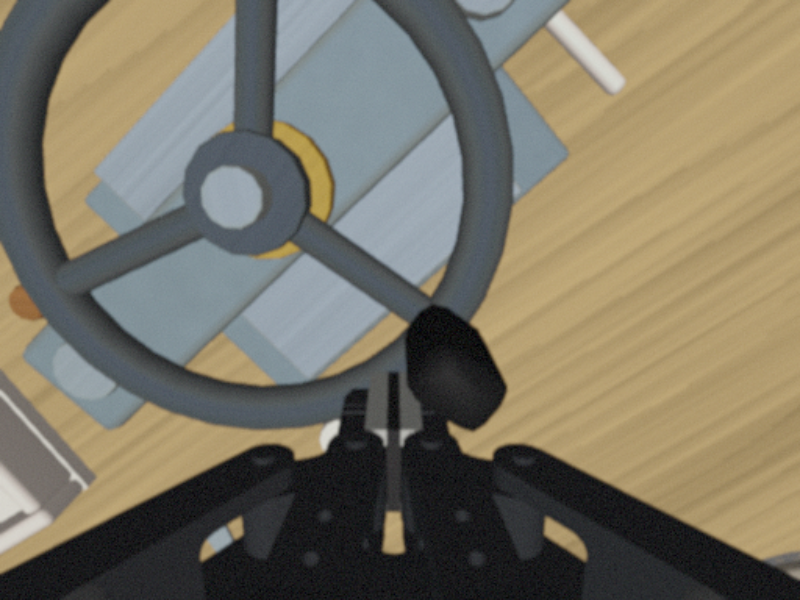

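Step 1 is under way. The handle, at (455,365), is riding on the side of a finger beside the tip at (393,390). I'll back off a little, square the fingers to the handle's back face, and go on.

```bash
sed -i 's/^want=.*/want=lambda a:max(-70,a-254.5)/; s/clip(((yaw-want(a)+180)%360)-180,-7,7)/clip(((yaw-want(a)+180)%360)-180,-9,9)/; s/    a+=st;/    a+=st if i<int((sys.argv+[0]*5)[4] or 99) else 0;/' plan.py; python3 plan.py 7 -6 0 2
```

```text
a 182.0 r 74.7 yaw -35.4 z 213.73422924442428 q6 2.196759625693539 F [-0.1  0.8  0.3]
[[-4.7, -6.3, 0], [-4.8, -6.2, 0], [0.0, -0.0, 0], [0.0, -0.0, 0], [0.0, -0.0, 0], [0.0, -0.0, 0], [0.0, -0.0, 0]]
[[0, 0, 9.0], [0, 0, 9.0], [0, 0, 9.0], [0, 0, 7.6], [0, 0, -0.0], [0, 0, -0.0], [0, 0, -0.0]]
```

Request:
{"op": "servo_tool", "data": {"slide": [[-4.7, -6.3, 0], [-5.8, -6.2, 0], [0, 0, 0], [0, 0, 0], [0, 0, 0], [0, 0, 0]], "angular": [[0, 0, 0], [0, 0, 9], [0, 0, 9], [0, 0, 9], [0, 0, 7.6], [0, 0, 0]], "hand": [0, 0, 0, 0, 0, 0]}}

```text
clock: 6.38
ee_pos: [492.4, 97.5, 212.7]
tool_rot: [[0.337, -0.942, 0.001], [-0.942, -0.337, -0.0], [0.0, -0.001, -1.0]]
contact_force: [0.2, 0.6, 0.7]
width: 0.1
gripper_force: 0.0
```

```bash
python3 plan.py 10 5
```

```text
a 169.3 r 77.9 yaw -70.3 z 212.71483244028406 q6 2.8407181990519024 F [0.2 0.6 0.7]
[[7.3, 0.5, 0], [6.0, 2.6, 0], [6.2, 2.0, 0], [6.4, 1.5, 0], [6.3, 1.5, 0], [6.4, 1.5, 0], [6.4, 1.5, 0], [6.4, 1.4, 0], [6.3, 1.5, 0], [6.4, 1.5, 0]]
[[0, 0, -0.3], [0, 0, -0.0], [0, 0, -0.0], [0, 0, -4.8], [0, 0, -5.0], [0, 0, -5.0], [0, 0, -5.0], [0, 0, -5.0], [0, 0, -5.0], [0, 0, -5.0]]
```

Request:
{"op": "servo_tool", "data": {"slide": [[7.3, 0.5, 0], [6.0, 2.6, 0], [6.2, 2.0, 0], [6.4, 1.5, 0], [6.3, 1.5, 0], [6.4, 1.5, 0], [6.4, 1.5, 0], [6.4, 1.4, 0], [6.3, 1.5, 0], [6.4, 1.5, 0]], "angular": [[0, 0, 0], [0, 0, 0], [0, 0, 0], [0, 0, -4.8], [0, 0, -5], [0, 0, -5], [0, 0, -5], [0, 0, -5], [0, 0, -5], [0, 0, -5]], "hand": [0, 0, 0, 0, 0, 0, 0, 0, 0, 0]}}

```text
clock: 7.62
ee_pos: [510.1, 35.2, 212.2]
tool_rot: [[0.816, -0.579, -0.001], [-0.579, -0.816, 0.001], [-0.002, -0.001, -1.0]]
contact_force: [-0.7, 4.5, 0.7]
width: 0.2
gripper_force: 1.7
```

```bash
python3 plan.py 10 5; python3 - <<'E'
from rig import cams
from h import *
f=cams.grab_frame('wrist');np.savez('w3.npz',**f);a=cv2.resize(f['img'][:,:,::-1],(800,600))
cv2.imwrite('pics/w3.png',a)
E
```

```text
a 219.0 r 75.8 yaw -35.4 z 212.23577492105113 q6 2.1055520222483044 F [-0.7  4.5  0.7]
[[6.6, 0.7, 0], [6.4, 1.5, 0], [6.4, 1.4, 0], [6.3, 1.5, 0], [6.4, 1.5, 0], [6.4, 1.4, 0], [6.3, 1.5, 0], [6.4, 1.5, 0], [6.4, 1.5, 0], [6.4, 1.4, 0]]
[[0, 0, -4.9], [0, 0, -5.0], [0, 0, -5.0], [0, 0, -5.0], [0, 0, -5.0], [0, 0, -5.0], [0, 0, -5.0], [0, 0, -5.0], [0, 0, -5.0], [0, 0, -5.0]]
```

View pics/w3.png

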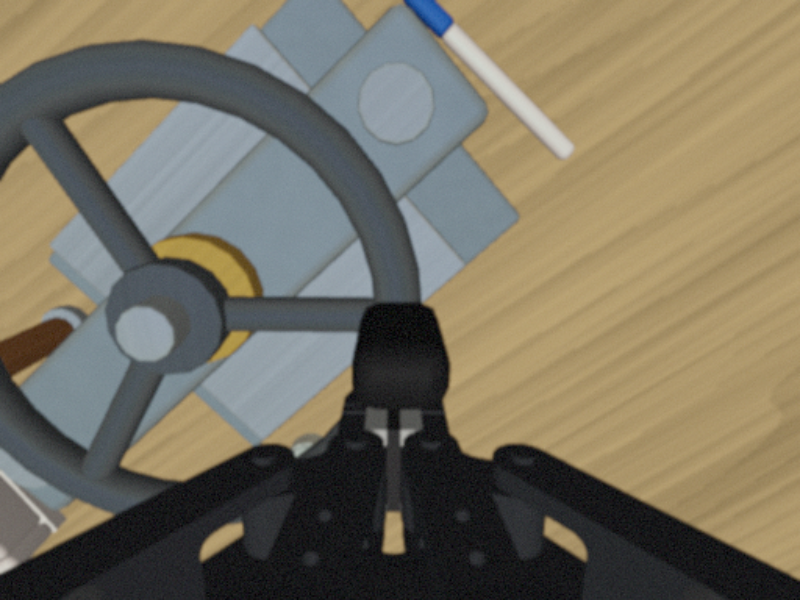

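The handle, at (400,350), now sits square in front of both fingertips, with a force of about 4.5 N. I'll carry on.

Request:
{"op": "servo_tool", "data": {"slide": [[6.6, 0.7, 0], [6.4, 1.5, 0], [6.4, 1.4, 0], [6.3, 1.5, 0], [6.4, 1.5, 0], [6.4, 1.4, 0], [6.3, 1.5, 0], [6.4, 1.5, 0], [6.4, 1.5, 0], [6.4, 1.4, 0]], "angular": [[0, 0, -4.9], [0, 0, -5], [0, 0, -5], [0, 0, -5], [0, 0, -5], [0, 0, -5], [0, 0, -5], [0, 0, -5], [0, 0, -5], [0, 0, -5]], "hand": [0, 0, 0, 0, 0, 0, 0, 0, 0, 0]}}

```text
clock: 8.93
ee_pos: [567.3, 6.8, 212.1]
tool_rot: [[0.968, 0.249, -0.002], [0.249, -0.968, -0.001], [-0.002, 0.0, -1.0]]
contact_force: [-4.0, -1.2, 1.6]
width: 0.1
gripper_force: 1.9
```

```bash
python3 plan.py 10 5
```

```text
a 268.7 r 76.2 yaw 14.4 z 212.0929889989657 q6 1.1967502264930208 F [-4.  -1.2  1.6]
[[6.7, 0.3, 0], [6.4, 1.5, 0], [6.4, 1.4, 0], [6.3, 1.5, 0], [6.4, 1.5, 0], [6.4, 1.5, 0], [6.4, 1.4, 0], [6.3, 1.5, 0], [6.4, 1.5, 0], [6.4, 1.5, 0]]
[[0, 0, -4.8], [0, 0, -5.0], [0, 0, -5.0], [0, 0, -5.0], [0, 0, -5.0], [0, 0, -5.0], [0, 0, -5.0], [0, 0, -5.0], [0, 0, -5.0], [0, 0, -5.0]]
```

Request:
{"op": "servo_tool", "data": {"slide": [[6.7, 0.3, 0], [6.4, 1.5, 0], [6.4, 1.4, 0], [6.3, 1.5, 0], [6.4, 1.5, 0], [6.4, 1.5, 0], [6.4, 1.4, 0], [6.3, 1.5, 0], [6.4, 1.5, 0], [6.4, 1.5, 0]], "angular": [[0, 0, -4.8], [0, 0, -5], [0, 0, -5], [0, 0, -5], [0, 0, -5], [0, 0, -5], [0, 0, -5], [0, 0, -5], [0, 0, -5], [0, 0, -5]], "hand": [0, 0, 0, 0, 0, 0, 0, 0, 0, 0]}}

```text
clock: 10.18
ee_pos: [625.9, 33.0, 212.1]
tool_rot: [[0.435, 0.9, -0.001], [0.9, -0.435, -0.002], [-0.002, -0.001, -1.0]]
contact_force: [-2.9, -2.9, 1.0]
width: 0.2
gripper_force: 1.9
```

```bash
python3 plan.py 10 5
```

```text
a 318.7 r 75.7 yaw 64.2 z 212.0779535651884 q6 0.3818118263945058 F [-2.9 -2.9  1. ]
[[6.6, 0.8, 0], [6.3, 1.4, 0], [6.4, 1.5, 0], [6.4, 1.5, 0], [6.4, 1.4, 0], [6.3, 1.5, 0], [6.4, 1.5, 0], [6.4, 1.5, 0], [6.4, 1.4, 0], [6.4, 1.5, 0]]
[[0, 0, -4.9], [0, 0, -5.0], [0, 0, -5.0], [0, 0, -5.0], [0, 0, -5.0], [0, 0, -5.0], [0, 0, -5.0], [0, 0, -5.0], [0, 0, -5.0], [0, 0, -5.0]]
```

Request:
{"op": "servo_tool", "data": {"slide": [[6.6, 0.8, 0], [6.3, 1.4, 0], [6.4, 1.5, 0], [6.4, 1.5, 0], [6.4, 1.4, 0], [6.3, 1.5, 0], [6.4, 1.5, 0], [6.4, 1.5, 0], [6.4, 1.4, 0], [6.4, 1.5, 0]], "angular": [[0, 0, -4.9], [0, 0, -5], [0, 0, -5], [0, 0, -5], [0, 0, -5], [0, 0, -5], [0, 0, -5], [0, 0, -5], [0, 0, -5], [0, 0, -5]], "hand": [0, 0, 0, 0, 0, 0, 0, 0, 0, 0]}}

```text
clock: 11.42
ee_pos: [643.9, 94.1, 212.1]
tool_rot: [[-0.408, 0.913, 0.0], [0.913, 0.408, -0.002], [-0.002, -0.001, -1.0]]
contact_force: [0.3, -4.5, -0.4]
width: -0.4
gripper_force: 1.9
```

```bash
python3 plan.py 10 5;python3 - <<'E'
from rig import cams
from h import *
f=cams.grab_frame('wrist');np.savez('w4.npz',**f);a=cv2.resize(f['img'][:,:,::-1],(800,600))
cv2.imwrite('pics/w4.png',a)
E
```

```text
a 8.4 r 75.7 yaw 114.1 z 212.1094547943774 q6 -0.3918129212805249 F [ 0.3 -4.5 -0.4]
[[6.6, 0.8, 0], [6.2, 1.9, 0], [6.1, 2.4, 0], [5.9, 2.8, 0], [5.7, 3.2, 0], [5.5, 3.6, 0], [5.2, 3.9, 0], [5.0, 4.3, 0], [4.6, 4.7, 0], [4.2, 4.9, 0]]
[[0, 0, -9.0], [0, 0, -9.0], [0, 0, -9.0], [0, 0, -9.0], [0, 0, -9.0], [0, 0, -9.0], [0, 0, -9.0], [0, 0, -9.0], [0, 0, -9.0], [0, 0, -9.0]]
```

View pics/w4.png

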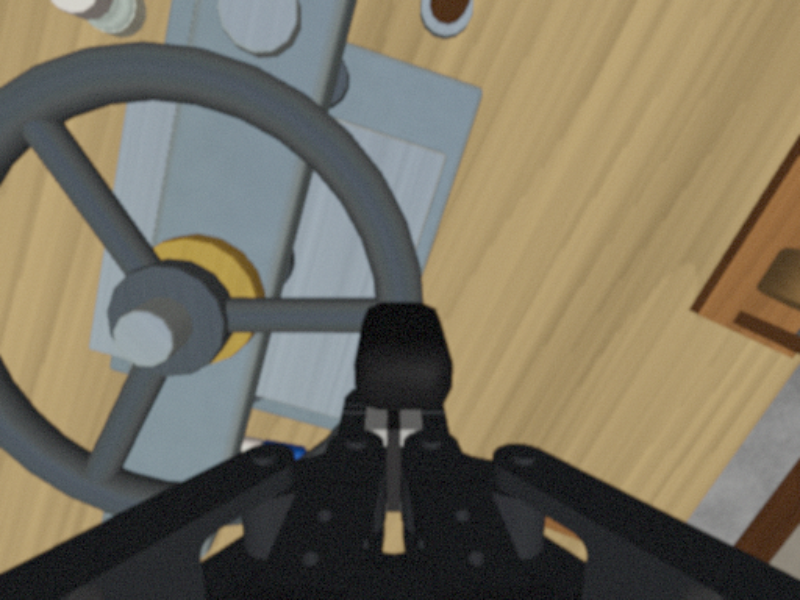

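Still square against the handle, the same picture as before.

Request:
{"op": "servo_tool", "data": {"slide": [[6.6, 0.8, 0], [6.3, 1.4, 0], [6.4, 1.5, 0], [6.4, 1.5, 0], [6.4, 1.4, 0], [6.3, 1.5, 0], [6.4, 1.5, 0], [6.4, 1.5, 0], [6.4, 1.4, 0], [6.4, 1.5, 0]], "angular": [[0, 0, -4.9], [0, 0, -5], [0, 0, -5], [0, 0, -5], [0, 0, -5], [0, 0, -5], [0, 0, -5], [0, 0, -5], [0, 0, -5], [0, 0, -5]], "hand": [0, 0, 0, 0, 0, 0, 0, 0, 0, 0]}}

```text
clock: 12.72
ee_pos: [608.4, 147.3, 212.1]
tool_rot: [[-0.961, 0.276, 0.001], [0.276, 0.961, -0.001], [-0.002, -0.001, -1.0]]
contact_force: [3.2, -3.5, -1.5]
width: 0.0
gripper_force: 1.9
```

```bash
python3 plan.py 10 5 360
```

```text
a 418.5 r 75.4 yaw 164.0 z 212.10010857374863 q6 -1.174513373455397 F [ 3.2 -3.5 -1.5]
[[6.5, 1.1, 0], [6.4, 1.4, 0], [6.3, 1.5, 0], [6.4, 1.5, 0], [6.4, 1.5, 0], [6.4, 1.4, 0], [6.3, 1.5, 0], [6.4, 1.5, 0], [6.4, 1.4, 0], [6.4, 1.5, 0]]
[[0, 0, -5.0], [0, 0, -5.0], [0, 0, -5.0], [0, 0, -5.0], [0, 0, -5.0], [0, 0, -5.0], [0, 0, -5.0], [0, 0, -5.0], [0, 0, -5.0], [0, 0, -5.0]]
```

Request:
{"op": "servo_tool", "data": {"slide": [[6.5, 1.1, 0], [6.4, 1.4, 0], [6.3, 1.5, 0], [6.4, 1.5, 0], [6.4, 1.5, 0], [6.4, 1.4, 0], [6.3, 1.5, 0], [6.4, 1.5, 0], [6.4, 1.4, 0], [6.4, 1.5, 0]], "angular": [[0, 0, -5], [0, 0, -5], [0, 0, -5], [0, 0, -5], [0, 0, -5], [0, 0, -5], [0, 0, -5], [0, 0, -5], [0, 0, -5], [0, 0, -5]], "hand": [0, 0, 0, 0, 0, 0, 0, 0, 0, 0]}}

```text
clock: 13.98
ee_pos: [545.5, 154.9, 212.4]
tool_rot: [[-0.829, -0.559, 0.003], [-0.559, 0.829, 0.0], [-0.002, -0.001, -1.0]]
contact_force: [3.8, -0.2, -0.9]
width: 0.1
gripper_force: 1.8
```

```bash
python3 plan.py 10 4 360; python3 - <<'E'
from rig import ctrl,cams
from h import *
f=cams.grab_frame('wrist');np.savez('w5.npz',**f)
g=f['img'].max(2);a=cv2.resize(f['img'][:,:,::-1],(800,600));cv2.imwrite('pics/w5.png',a)
E
```

```text
a 468.1 r 75.7 yaw -146.0 z 212.40356183958832 q6 -2.0221024751810335 F [ 3.8 -0.2 -0.9]
[[5.3, 0.6, 0], [5.1, 1.2, 0], [5.0, 1.3, 0], [5.1, 1.2, 0], [5.1, 1.2, 0], [5.1, 1.2, 0], [5.1, 1.2, 0], [5.1, 1.3, 0], [5.1, 1.2, 0], [5.1, 1.2, 0]]
[[0, 0, -3.6], [0, 0, -4.0], [0, 0, -4.0], [0, 0, -4.0], [0, 0, -4.0], [0, 0, -4.0], [0, 0, -4.0], [0, 0, -4.0], [0, 0, -4.0], [0, 0, -4.0]]
```

View pics/w5.png

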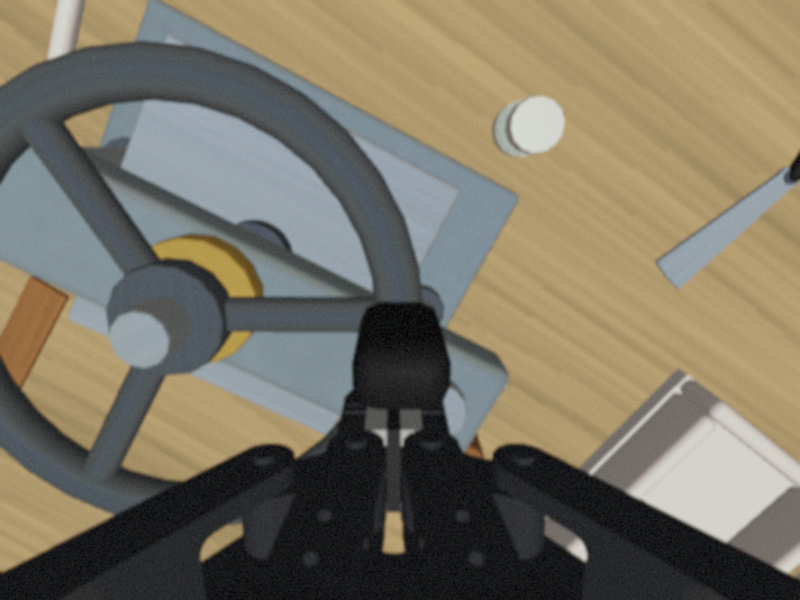

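The fingers are still square: the handle is at (400,350) and its spoke runs through (235,313) to (352,314). The world angle of that spoke gives the turn that is left.

```bash
python3 - <<'E'
from h import *
f=np.load('w5.npz');k=1/1.5625
a=plane(f,235*k,313*k,191);b=plane(f,352*k,314*k,191);d=b-a;print(a,b,np.degrees(np.arctan2(d[1],d[0]))%360)
# original picture
f=np.load('w1.npz');a=plane(f,333*k,112*k,191);b=plane(f,402*k,155*k,191);d=b-a;print(np.degrees(np.arctan2(d[1],d[0]))%360)
E
```

```text
[557.00270987 100.03057184 191.        ] [535.55048058 132.37918559 191.        ] 123.55065057098744
169.3739151192117
```

Request:
{"op": "servo_tool", "data": {"slide": [[5.3, 0.6, 0], [5.1, 1.2, 0], [5.0, 1.3, 0], [5.1, 1.2, 0], [5.1, 1.2, 0], [5.1, 1.2, 0], [5.1, 1.2, 0], [5.1, 1.3, 0], [2.5, 0.4, 0], [0, 0, 0]], "angular": [[0, 0, -3.6], [0, 0, -4], [0, 0, -4], [0, 0, -4], [0, 0, -4], [0, 0, -4], [0, 0, -4], [0, 0, -4], [0, 0, -2], [0, 0, 0]], "hand": [0, 0, 0, 0, 0, 0, 0, 0, 0, 0]}}

```text
clock: 15.28
ee_pos: [509.2, 129.5, 212.5]
tool_rot: [[-0.384, -0.923, 0.0], [-0.923, 0.384, 0.001], [-0.001, -0.0, -1.0]]
contact_force: [0.7, 2.1, 0.8]
width: -0.3
gripper_force: 1.0
```

```bash
python3 plan.py 4 2 360; python3 - <<'E'
from rig import ctrl,cams
from h import *
f=cams.grab_frame('wrist');np.savez('w6.npz',**f);k=1/1.5625
d=plane(f,352*k,314*k,191)-plane(f,235*k,313*k,191);print(np.degrees(np.arctan2(d[1],d[0]))%360)
E
```

```text
a 502.1 r 75.7 yaw -112.6 z 212.4525998450652 q6 -2.6445917491612447 F [0.7 2.1 0.8]
[[2.7, -0.0, 0], [2.6, 0.6, 0], [2.5, 0.7, 0], [2.5, 0.6, 0]]
[[0, 0, -2.2], [0, 0, -2.0], [0, 0, -2.0], [0, 0, -2.0]]
156.94225336318797
```

Request:
{"op": "servo_tool", "data": {"slide": [[2.7, 0, 0], [2.6, 0.6, 0], [2.5, 0.7, 0], [2.5, 0.6, 0], [0, 0, 0], [0, 0, 0]], "angular": [[0, 0, -2.2], [0, 0, -2], [0, 0, -2], [0, 0, -2], [0, 0, 0], [0, 0, 0]], "hand": [0, 0, 0, 0, 0, 0]}}

```text
clock: 16.08
ee_pos: [503.8, 120.4, 212.2]
tool_rot: [[-0.247, -0.969, -0.0], [-0.969, 0.247, 0.0], [-0.0, 0.0, -1.0]]
contact_force: [-0.9, 3.9, 0.3]
width: 0.1
gripper_force: 1.4
```

```bash
python3 plan.py 4 2 360; python3 - <<'E'
from rig import ctrl,cams
from h import *
f=cams.grab_frame('wrist');np.savez('w7.npz',**f);k=1/1.5625
d=plane(f,352*k,314*k,191)-plane(f,235*k,313*k,191);print(np.degrees(np.arctan2(d[1],d[0]))%360)
E
```

```text
a 510.2 r 75.2 yaw -104.3 z 212.24412360686276 q6 -2.8053487565899946 F [-0.9  3.9  0.3]
[[2.6, 0.5, 0], [2.5, 0.6, 0], [2.6, 0.7, 0], [2.5, 0.6, 0]]
[[0, 0, -2.0], [0, 0, -2.0], [0, 0, -2.0], [0, 0, -2.0]]
165.2158186652685
```

Request:
{"op": "servo_tool", "data": {"slide": [[-6, 0, 0], [-12, 0, 0], [0, 0, -25], [0, 0, -25], [0, 0, -25], [0, 0, -25], [-40, 0, -15], [-45, 0, 0], [-45, 0, 0], [-45, 0, 0]], "angular": [[0, 0, 0], [0, 0, 0], [0, 0, 0], [0, 0, 0], [0, 0, 0], [0, 0, 0], [0, 0, 0], [0, 0, 0], [0, 0, 0], [0, 0, 0]], "hand": [0, 0, 0, 0, 0, 0, 0, 0, 0, 0]}}

```text
clock: 17.38
ee_pos: [551.6, 309.3, 327.1]
tool_rot: [[-0.246, -0.969, 0.0], [-0.969, 0.246, -0.0], [0.0, -0.0, -1.0]]
contact_force: [1.1, -1.0, -0.7]
width: -0.1
gripper_force: 0.0
```

```bash
python3 - <<'E'
from rig import ctrl,cams
from h import *
print(ctrl.observe()['ee_pos'])
f=cams.grab_frame('top');g=f['img'].max(2)[155:225,205:275];m=(g<35).astype(np.uint8)
n,l,s,c=cv2.connectedComponentsWithStats(m);i=1+s[1:,4].argmax();print(s[i],c[i]+[205,155])
o=np.load('top0.npz')['img'];cv2.imwrite('pics/top1.png',np.vstack([cv2.resize(x[80:290,30:420,::-1],(550,296)) for x in(o,f['img'])]))
E
```

```text
[551.59641211 309.29467936 327.0802361 ]
[25 52  7  8 37] [233.35135135 210.78378378]
```

View pics/top1.png

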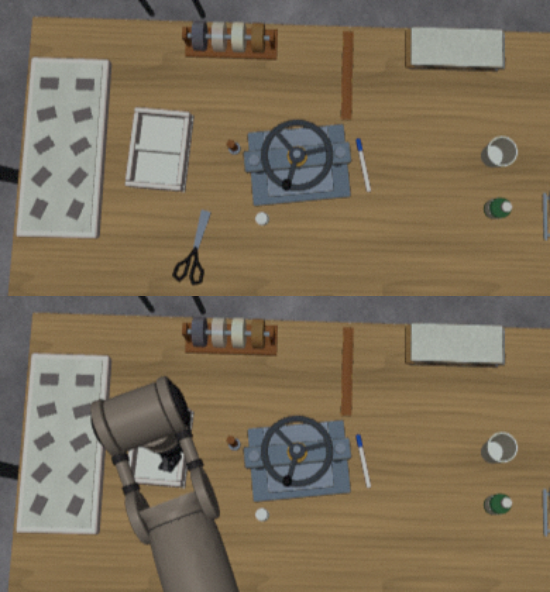

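Comparing before and after, the handle is back within about 0.6 px (2 mm) of its start. The bystanders in view haven't moved, and the arm is clear of the press. I'll hand it in.

Request:
{"op": "servo_tool", "data": {"slide": [[0, 0, 0], [0, 0, 0], [0, 0, 0]], "angular": [[0, 0, 0], [0, 0, 0], [0, 0, 0]], "hand": [0, 0, 0]}}

```text
clock: 17.8
ee_pos: [551.4, 306.4, 327.7]
tool_rot: [[-0.247, -0.969, 0.0], [-0.969, 0.247, -0.0], [0.0, -0.001, -1.0]]
contact_force: [-0.5, -0.3, -0.7]
width: 0.1
gripper_force: 0.0
```

```bash
python3 -c "
from rig import ctrl
print(ctrl.job_done())"
```

```text
the job is handed in; nothing more can be done
None
```

I slackened the press by one full anticlockwise turn and handed the job in at 17.8 s; the handle is back within about 2 mm of where it began, nothing I could see in the final top view had moved (the arm hid the scissors and part of the foam tray), and the arm finished clear, but no verdict came back.

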